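Dial a gel power unit to its preset line and start it

ROBOT

A 7-joint arm with a two-finger parallel gripper is mounted at the origin on a cart in front of the work surface, level with it; the furniture and walls round the work are solid. World frame = base frame: x ahead of the robot, y to its left, z up, the work surface at z = 0. Lengths are in m, angles in rad, forces in N, time in s.
With the tool pointing down it reaches from about 0.4 to 0.85 m from the base axis. Payload 4.5 kg.
Tool frame: the origin (TCP) lies between the finger pads; the fingertips stand 8 mm ahead of it and the grasp point (between the pads) lies 11 mm behind it; z points along the fingers, y is the direction in which the jaws open and shut (so a half turn about z gives the same grasp; the last joint's range is limited). The gripper opens to 88 mm and grips with 3 to 60 N. Pads are 18 mm wide; open, the fingers measure 123 mm over their backs; the gripper's body (75 mm by 187 mm) begins 45 mm behind the grasp point.
Start: joints at [1.301, 0.689, -0.195, 1.565, 0.157, 0.902, -0.215], TCP at [0.187, -0.596, 0.247] pointing down, gripper open.
Joint ranges: [-3.01, 3.01], [-0.46, 2.08], [-1.47, 1.51], [0.13, 2.56], [-1, 4.14], [0.04, 2.09], [-2.66, 2.66]. Speed limits (rad/s): [2.57, 2.57, 3.14, 3.14, 3.14, 3.14, 3.14].

INTERFACE

Orientations are given as a unit quaternion [x, y, z, w].
In Python, from plant import r gives the robot as it stands.
- The arm moves only by the tool carry_out, never from a script. Its argument "commands" is a list that holds one entry, the list of rows, each a list of 7 numbers: the turn, a rotation vector about the tool's x, y, z in rad, then the shift along the tool's x, y, z in cm, then the finger opening in cm, from 0 to 8.81. A call has 1 to 10 rows; each row is the pose to reach, as a shift and turn from the pose commanded when the call began, along the tool's axes at that moment; what a row does not reach only later rows make up. A row lasts 1/12 s, in which the tool goes at most 41.7 mm and 7.16 degrees, less where a joint would pass 70% of its speed; a pose out of reach is approached as far as the arm can. A call with a gripper value outside its range is refused whole. The fingers move at their own pace and stop on an object; "force" is the grip in N (left out, the last holds). Time passes only in rows, so rows that repeat a pose let the fingers close. It gives the time, the measured TCP pose, the force and the opening at its end, in the units of the state.
- r.get_state(): the state, without advancing time (a new reading comes with each control period).
- r.snapshot(name): name is "scene" or "top"; returns a dict with "pixels" (400x640x3 uint8, red, green, blue), "mtx" (3x3 intrinsics, pixels), "xyz" and "rotation" of the camera in the world. Camera axes: x right, y down, z forward; pixel columns grow to the right and rows downward; lengths in m; the calibration is good to about 2 mm. A picture is of the moment at which its call begins. There is no depth.
- r.finish_job(): hands the job in, once; it reports no verdict.
The state is a dict: "clock": time; "q": joint angles; "qd": joint speeds; "joint_torque": joint torques, N m; "tool_pos": TCP position; "eef_rot": TCP orientation; "contact_force": force on the tool from outside, world axes, zero at the start; "moment": the same for the moment, N m; "opening": opening from 0.0 (shut) to 1.0 (fully open).
Only numpy, scipy, OpenCV 4.12 (cv2) and the standard library are available. Lean on these libraries where they do the work, as an engineer would, in place of code of your own. Each camera call takes 0.05 s, during which the arm holds its last target.

TASK

Set up the gel run: push the power unit's dial round by its finger post, with the fingertips only and without gripping it, until the dial's white index line is lined up with the white line on the metal tab clipped to the scale. Only then press the start key on the same panel fully down and let it come up again, leaving the dial at its line. Push gently, and do not lift or shift the power unit or the things standing about.

Things in the scene. Friction and masses are not known exactly. Their poses are not given: they have to be found in the camera images.
- power_unit: loose 3 kg instrument, a low grey case with a white top panel, 170 (x) x 260 (y) x 56 mm high; origin at the centre of its underside, its x axis points away from the robot at yaw 0, its y axis to the left. The round dial is at the left of the panel, the start key at the right front; a small tube strip lies at the right rear of the panel.
- dial_centre (a point): point on the dial's axis at the height of the dial's flat top, 67 mm above the worktop. The dial is a flat black disc 104 mm across, its top 11 mm above the panel, in a fixed flat aluminium scale ring 154 mm across with black scale lines every 15 degrees. The dial turns endlessly either way about the vertical with light dry friction (about 1.6 N at the finger post), has no spring and stays where it is left.
- dial_index (a point): the outer end of the dial's white index line (3 mm wide, radial), 56 mm from the dial axis, level with the dial's top; it turns with the dial
- post_top (a point): centre of the top of the dial's black finger post: an upright round post 16 mm in diameter that stands 22 mm above the dial's top, 38 mm from the dial axis, exactly opposite the index line; it turns with the dial
- tab_line (a point): the inner end of the white line on the dark metal tab that is clipped to the scale ring (tab 29 mm long radially, 14 mm wide, its white line 3 mm wide, lies flat, lower than the dial's top), given 56 mm from the dial axis and level with the dial's top: when the dial is right, dial_index is at this same point. The tab is clipped tight and stays put; its place on the scale differs from run to run.
- key_top (a point): centre of the top of the start key, a round grey push key 28 mm across in a flat dark 40 mm ring, its top 13 mm above the panel; it is pressed straight down
- dial (a joint): angle of the dial in rad, seen from above counter-clockwise positive; 0 = index line along the unit's x axis; may read beyond one turn
- tab (a joint): angle of the tab's line in the same sense and from the same zero as the dial
- start_key (a joint): travel of the start key in m, 0 up, 0.006 fully down; spring, 1.5 N at the top to 4.5 N at the bottom
- pcr_strip: white strip of small tubes, 23x70x8 mm, lying loose on the panel's right rear; origin at the centre of its underside; leave it alone
- dye_bottle: small dropper bottle 42 mm across, 84 mm tall, right of the unit; origin at the centre of its foot; leave it alone
- amber_bottle: brown bottle 48 mm across, 96 mm tall, left of the unit; origin at the centre of its foot; leave it alone
- kit_box: small carton 66x90x45 mm, left of the unit; origin at the centre of its underside; leave it alone

How it is judged:
By the outcome, as a careful person would: the job done as asked, in the order asked, and still so for the second after the job is handed in, with the robot touching nothing.
It also fails if it takes over 51 s, if anything falls off the work surface, if the arm or the gripper's body presses on something with over 40 N, if the wrist force passes 120 N, or if a joint passes its speed limit or range.

## Working session

There is one attempt and no reset: what is moved stays moved. The work goes in short steps, Python scripts to look and compute and a tool call to move; the robot and the scene stay as the last step left them, time stands still between calls to the robot, and variables do not carry over. Pictures are saved under pics/ and viewed, and the job is handed in when it is done.

Besides the shell and the picture viewer there is one more tool, called as name([rows], argument=value, ...), one row to a line, values as JSON. carry_out: Moves the arm, as the interface text tells. Its arguments: {"type":"object","properties":{"commands":{"type":"array"},"force":{"type":"number"}},"required":["commands"]}

```bash
ls; mkdir -p pics; python3 - <<'E'
from plant import r
import cv2,numpy as np
s=r.get_state();print({k:np.round(v,4) for k,v in s.items()})
for n in("scene","top"):
    d=r.snapshot(n);cv2.imwrite(f"pics/{n}0.png",d["pixels"][...,::-1]);print(n,d["mtx"],d["xyz"],d["rotation"])
E
```

```text
pics
{'clock': np.float64(0.0), 'q': array([ 1.3008,  0.69  , -0.1945,  1.5663,  0.1573,  0.9025, -0.2151]), 'qd': array([-0.0008,  0.0011, -0.0009,  0.002 ,  0.0001,  0.0023, -0.0014]), 'joint_torque': array([-4.00000e-04, -5.27569e+01, -1.26660e+00, -1.53433e+01,
       -5.25000e-02,  6.50000e-03,  2.00000e-04]), 'tool_pos': array([ 0.1867, -0.5958,  0.2459]), 'eef_rot': array([ 9.885e-01,  1.513e-01, -2.000e-04, -9.000e-04]), 'contact_force': array([-0.6786,  0.2925, -0.829 ]), 'moment': array([ 0.0048, -0.011 , -0.0022]), 'opening': np.float64(1.0042)}
scene [[403.78032268   0.         319.84652631]
 [  0.         403.78032268 204.38263222]
 [  0.           0.           1.        ]] [ 0.21705168 -0.53167247  0.80528276] [ 0.90762282 -0.21255383  0.08630583 -0.35155795]
top [[379.89285931   0.         323.99789289]
 [  0.         379.89285931 195.929643  ]
 [  0.           0.           1.        ]] [0.40655109 0.02956879 1.04526128] [ 0.71201685 -0.69901322  0.03776064 -0.0546503 ]
```

View pics/scene0.png

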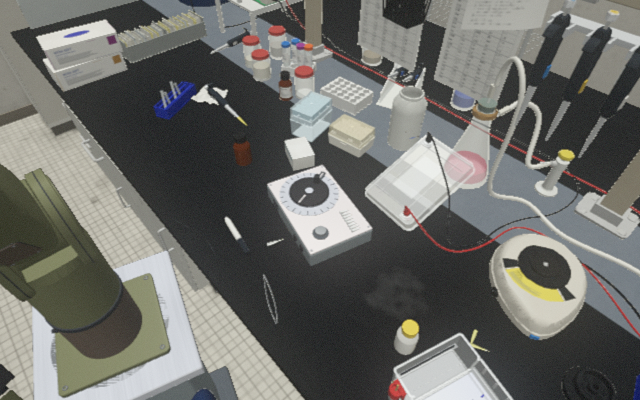

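View pics/top0.png

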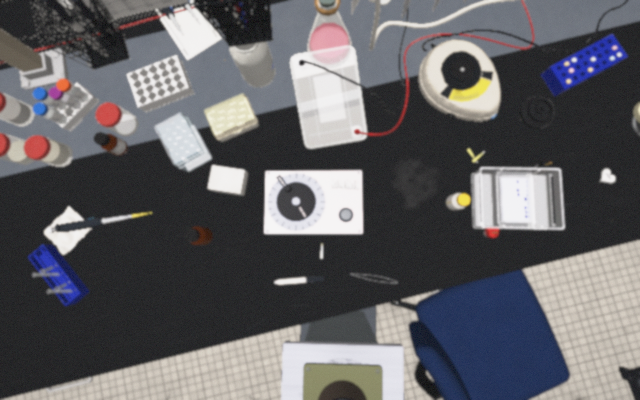

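The scene view shows the unit at about (320,213) and the top view at about (313,202), with the dial on the left at (296,201) and the key at (346,215). I'll zoom in on both.

```bash
cat > h.py <<'E'
import cv2,numpy as np
from scipy.spatial.transform import Rotation as R
def ray(d,uv,z):
    uv=np.atleast_2d(uv).astype(float)
    K=d["mtx"];Rm=R.from_quat(d["rotation"]).as_matrix() if np.shape(d["rotation"])==(4,) else d["rotation"]
    v=np.c_[(uv-[K[0,2],K[1,2]])/[K[0,0],K[1,1]],np.ones(len(uv))]@Rm.T
    return d["xyz"]+v*((z-d["xyz"][2])/v[:,2])[:,None]
def proj(d,p):
    Rm=R.from_quat(d["rotation"]).as_matrix();c=(np.atleast_2d(p)-d["xyz"])@Rm
    return c[:,:2]/c[:,2:]*[d["mtx"][0,0],d["mtx"][1,1]]+[d["mtx"][0,2],d["mtx"][1,2]]
def rect(d,c,yaw,w,h,z,s):
    # ortho picture on plane z: up = unit x, left = unit y ; s px per m
    W,H=int(w*s),int(h*s)
    pts=np.array([[0,0],[W,0],[W,H],[0,H]],np.float32)
    l=np.c_[(H/2-pts[:,1])/s,(W/2-pts[:,0])/s]
    cy,sy=np.cos(yaw),np.sin(yaw)
    wd=np.c_[c[0]+l[:,0]*cy-l[:,1]*sy,c[1]+l[:,0]*sy+l[:,1]*cy,np.full(4,z)]
    M=cv2.getPerspectiveTransform(proj(d,wd).astype(np.float32),pts)
    return cv2.warpPerspective(d["pixels"],M,(W,H),flags=cv2.INTER_CUBIC)
E
python3 - <<'E'
from plant import r
from h import *
t=r.snapshot("top");s=r.snapshot("scene")
np.save("t0.npy",t,allow_pickle=True);np.save("s0.npy",s,allow_pickle=True)
cv2.imwrite("pics/tz.png",cv2.resize(t["pixels"][160:245,255:375,::-1],None,fx=6,fy=6,interpolation=cv2.INTER_CUBIC))
cv2.imwrite("pics/sz.png",cv2.resize(s["pixels"][160:265,260:380,::-1],None,fx=5.5,fy=5.5,interpolation=cv2.INTER_CUBIC))
print(ray(t,[[264,170],[363,170],[363,235],[264,235]],.056))
print(ray(t,[[296,201],[346,215]],.067), ray(s,[[309,190],[320,232]],.067))
E
```

```text
[[ 0.60334625  0.21559881  0.056     ]
 [ 0.6073805  -0.04723448  0.056     ]
 [ 0.43628886 -0.04835187  0.056     ]
 [ 0.43133671  0.20860705  0.056     ]]
[[ 0.52051502  0.12675378  0.067     ]
 [ 0.48642038 -0.00342976  0.067     ]] [[ 0.52067151  0.12699321  0.067     ]
 [ 0.48467044 -0.00814701  0.067     ]]
```

View pics/tz.png

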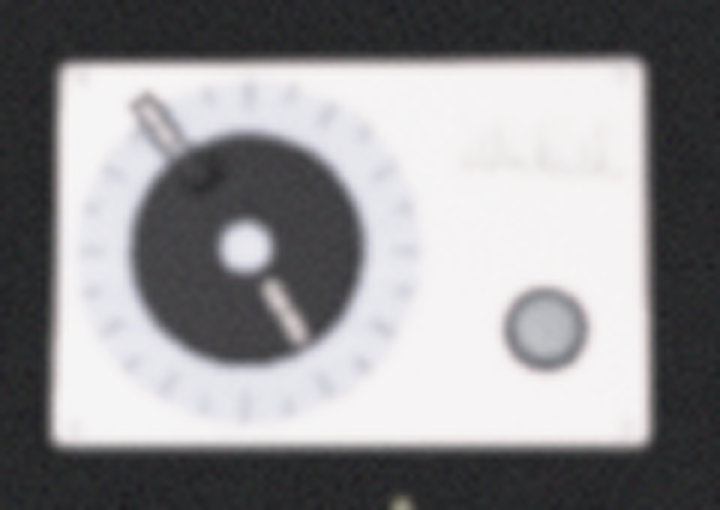

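View pics/sz.png

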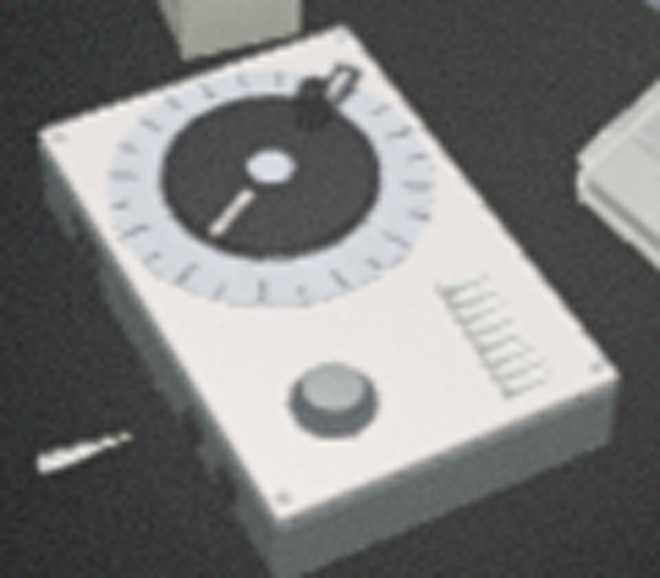

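The tab is at the upper left of the dial, at about (160,125) in the zoom. The index line is at the lower right (285,310) and the post at the upper left (203,170). So the dial has to turn roughly 180°. Next I'll measure precisely.

```bash
cat > m.py <<'E'
from h import *
def pose(t):
    g=cv2.GaussianBlur(cv2.cvtColor(t["pixels"],cv2.COLOR_RGB2GRAY),(0,0),.7)
    x0,y0,k=255,160,6
    b=cv2.resize(g[y0:245,x0:375],None,fx=k,fy=k,interpolation=cv2.INTER_CUBIC)
    cs,_=cv2.findContours((b>135).astype(np.uint8),cv2.RETR_EXTERNAL,cv2.CHAIN_APPROX_NONE)
    c=max(cs,key=cv2.contourArea)[:,0]
    w=ray(t,(c+.5)/k-.5+[x0,y0],.056)[:,:2]
    return cv2.minAreaRect((w*1000).astype(np.float32)),w
E
python3 - <<'E'
from m import *
t=np.load("t0.npy",allow_pickle=True).item();s=np.load("s0.npy",allow_pickle=True).item()
m,w=pose(t);print(m)
a=np.radians(m[2]); 
yaw=a if abs(np.cos(a))>.7 else a-np.pi/2
yaw=(yaw+np.pi/4)%(np.pi/2)-np.pi/4
print("yaw",np.degrees(yaw)); 
for n,d in(("t",t),("s",s)):
    im=rect(d,(0.5205,0.1265),yaw,.18,.18,.067,3300)
    cv2.imwrite(f"pics/r{n}.png",im[...,::-1])
E
```

```text
((521.291748046875, 83.2349624633789), (170.4243927001953, 260.63824462890625), 1.3261204957962036)
yaw 1.3261204957962007
```

View pics/rt.png

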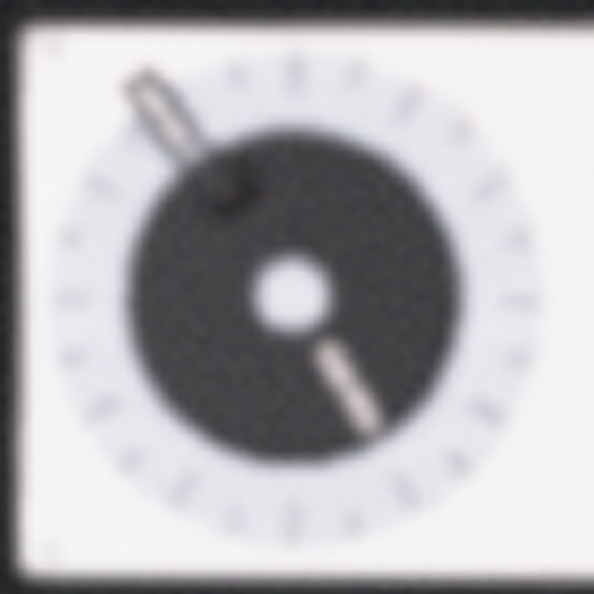

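View pics/rs.png

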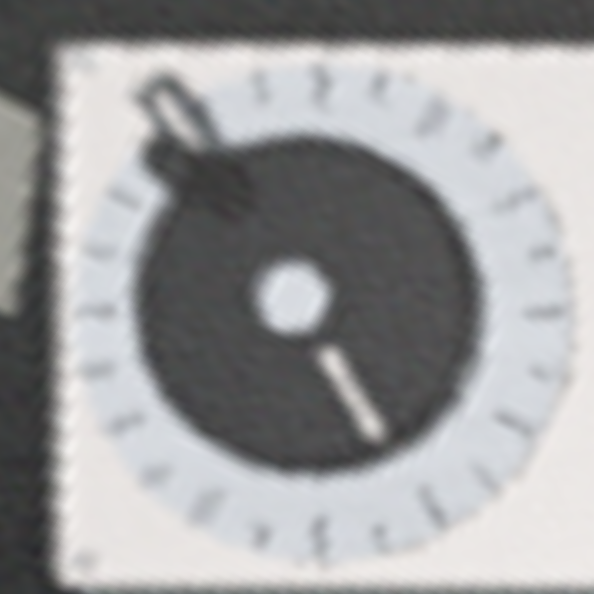

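```bash
cat >> m.py <<'E'
def hub(d,c,z=.067,yaw=0,half=.018,S=8000):
    im=cv2.cvtColor(rect(d,c,yaw,2*half,2*half,z,S),cv2.COLOR_RGB2GRAY)
    b=(im>150).astype(np.uint8)
    n,l,st,ce=cv2.connectedComponentsWithStats(b)
    k=l[im.shape[0]//2,im.shape[1]//2]
    u,v=ce[k]+.5
    H=im.shape[0]; lx,ly=(H/2-v)/S,(H/2-u)/S
    return np.array([c[0]+lx*np.cos(yaw)-ly*np.sin(yaw),c[1]+lx*np.sin(yaw)+ly*np.cos(yaw)]),st[k]
def line(d,c,z,r0,r1,ang,wmm=6,dark=False):
    # bright line near angle ang (world, rad): per radius, centroid across
    rs=np.linspace(r0,r1,25);ts=np.linspace(-wmm,wmm,61)/1000
    e=np.array([np.cos(ang),np.sin(ang)]);n=np.array([-e[1],e[0]])
    P=np.array(c)+rs[:,None,None]*e+ts[None,:,None]*n
    uv=proj(d,np.concatenate([P,np.full(P.shape[:2]+(1,),z)],-1).reshape(-1,3)).astype(np.float32)
    g=cv2.cvtColor(d["pixels"],cv2.COLOR_RGB2GRAY).astype(np.float32)
    m=cv2.remap(g,uv[:,0].reshape(P.shape[:2]),uv[:,1].reshape(P.shape[:2]),cv2.INTER_CUBIC)
    p=m.mean(0); sel=np.abs(ts)<.0035
    w=m-m.min(1,keepdims=True); w=np.clip(w-.35*w[:,sel].max(1,keepdims=True),0,None)*sel
    o=(w*ts).sum(1)/w.sum(1)
    return ang+np.median(np.arctan2(o,rs)),np.polyfit(rs,o,1)*[1,1000],p.round()
E
python3 - <<'E'
from m import *
for n in "ts":
    d=np.load(n+"0.npy",allow_pickle=True).item()
    c,st=hub(d,(.5205,.1265));c,st=hub(d,c);print(n,"hub",c.round(4),st)
    for z,r0,r1,a0,nm in((.067,.026,.05,-148,"idx"),(.058,.060,.080,35,"tab"),(.061,.060,.080,35,"tab61")):
        # plane-shifted centre same xy
        a=np.radians(a0)
        for _ in range(3): a,f,p=line(d,c,z,r0,r1,a)
        print(nm,np.degrees(a).round(2),f.round(3),p[::4])
    if n=="t":
        print("key",hub(d,(.486,-.0035),.069))
    else: print("key",hub(d,(.486,-.0075),.069))
    # tab top
E
```

```text
t hub [0.521 0.128] [   57    57   176   172 23731]
idx -147.35 [-0.003  0.138] [ 94. 106. 120. 136. 151. 165. 176. 182. 182. 177. 167. 154. 139. 123.
 108.  95.]
tab 36.99 [ 0.04  -2.669] [173. 166. 164. 167. 174. 183. 191. 195. 195. 191. 184. 177. 172. 170.
 173. 180.]
tab61 36.97 [ 0.052 -3.414] [175. 167. 164. 167. 174. 183. 190. 195. 195. 191. 184. 177. 172. 171.
 174. 181.]
key (array([ 0.48644493, -0.00385312]), array([    0,     0,   288,   288, 64135], dtype=int32))
s hub [0.5203 0.1278] [   61    61   169   166 21720]
idx -147.14 [ 0.008 -0.303] [ 75.  81.  95. 116. 140. 164. 182. 192. 191. 180. 161. 139. 117.  97.
  84.  77.]
tab 37.98 [ 0.088 -6.264] [113. 110. 114. 125. 138. 152. 164. 173. 175. 169. 155. 137. 119. 107.
 101. 102.]
tab61 36.97 [ 0.052 -3.729] [111. 110. 117. 130. 146. 162. 175. 183. 183. 174. 158. 138. 122. 112.
 110. 115.]
key (array([ 0.48873648, -0.0025563 ]), array([    0,     0,   288,   288, 52188], dtype=int32))
```

The finger can push the post anticlockwise from about 33° to about 217°, with the closed finger's back against it and the tool turning along. First I'll move over there.

carry_out([
  [[0, 0, 0, 3, -2.9, 0.2, 0], [0, 0, 0, 6, -5.8, 0.4, 0], [0, 0, 0, 9, -8.7, 0.6, 0], [0, 0, -0.05, 12, -11.6, 0.8, 0], [0, 0, -0.1, 15, -14.5, 1, 0], [0, 0, -0.15, 18, -17.4, 1.2, 0], [0, 0, -0.2, 21, -20.3, 1.4, 0], [0, 0, -0.25, 24, -23.2, 1.6, 0], [0, 0, -0.27, 27, -26.1, 1.8, 0], [0, 0, -0.27, 30, -29, 2, 0]],
], force=20)

```text
clock: 1.03
tool_pos: [0.3865, -0.2291, 0.2268]
eef_rot: [0.959, 0.283, 0.0, 0.0]
contact_force: [0.8, -0.6, -0.5]
opening: 0.266
```

carry_out([
  [[0, 0, 0, 3.4, -1.9, 0.5, 0], [0, 0, 0, 6.9, -3.8, 1.5, 0], [0, 0, 0, 10.3, -5.6, 2.5, 0], [0, 0, 0, 13.8, -7.5, 3.5, 0], [0, 0, 0, 17.2, -9.4, 4.5, 0], [0, 0, 0, 20.7, -11.3, 5.5, 0], [0, 0, 0, 24.1, -13.1, 6.5, 0], [0, 0, 0, 27.6, -15, 7.5, 0], [0, 0, 0, 31, -16.9, 8.5, 0], [0, 0, 0, 34.5, -18.8, 9.5, 0]],
])

```text
clock: 1.87
tool_pos: [0.5741, 0.1162, 0.1311]
eef_rot: [0.959, 0.283, -0.0, 0.0]
contact_force: [0.7, -0.3, -0.6]
opening: -0.0
```

```bash
python3 - <<'E'
from plant import r
from m import *
for n in "ts":
    d=r.snapshot({"t":"top","s":"scene"}[n])
    cv2.imwrite(f"pics/a{n}.png",cv2.resize(d["pixels"][130:265,240:380,::-1],None,fx=4.2,fy=4.2,interpolation=cv2.INTER_CUBIC))
    s=r.get_state();tip=s["tool_pos"]-[0,0,.008];print(s["tool_pos"],s["opening"],s["q"].round(2),s["contact_force"])
E
```

```text
[0.57730963 0.12735772 0.12975486] 0.004835120957054796 [-0.23  0.8  -0.11  1.78  0.13  0.56 -1.4 ] [ 4.04591583  6.68830628 -0.80511333]
[0.5754159  0.12375579 0.13034272] 0.004234715940916466 [-0.23  0.8  -0.1   1.78  0.13  0.56 -1.39] [-0.29699389  0.34024544  0.52464774]
```

View pics/at.png

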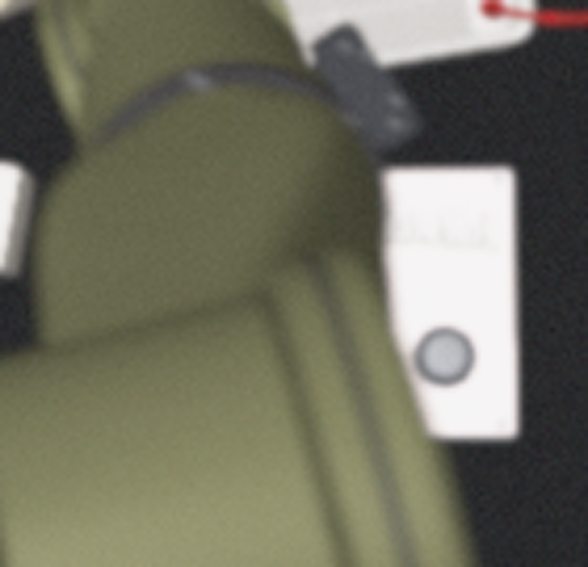

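View pics/as.png

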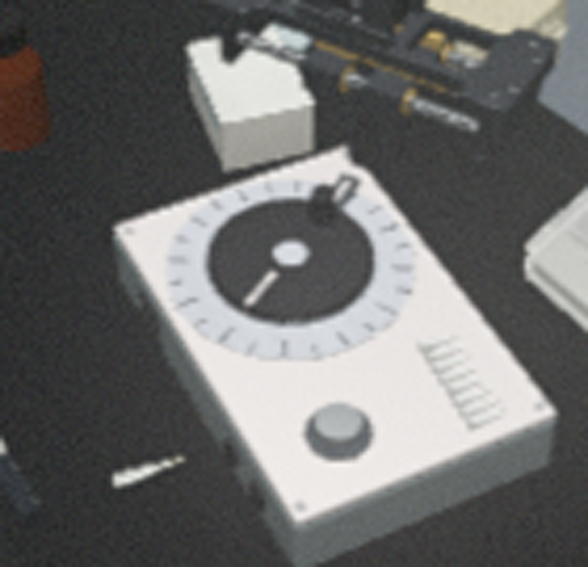

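```bash
python3 - <<'E'
from plant import r
s=r.get_state();print(s["clock"],s["tool_pos"],s["qd"].round(3))
E
```

```text
1.9667 [0.5754159  0.12375579 0.13034272] [ 0.071 -0.045  0.07   0.1    0.027  0.022  0.028]
```

The crops show the gripper only partly: a dark bar at the top right of the scene crop. I'll look at the full frame with the TCP projected onto it.

```bash
python3 - <<'E'
from plant import r
from m import *
d=r.snapshot("scene");s=r.get_state();p=s["tool_pos"];print(p,s["eef_rot"].round(3))
q=proj(d,[p,p+[0,0,-.008],p+[0,0,.06]]);print(q)
im=cv2.resize(d["pixels"][...,::-1],(800,500),interpolation=cv2.INTER_CUBIC)
for a in q: cv2.circle(im,tuple(int(v*1.25) for v in a),3,(0,0,255),1)
cv2.imwrite("pics/b.png",im)
E
```

```text
[0.57406204 0.11900764 0.13071151] [ 0.958  0.286  0.    -0.001]
[[329.56183634 167.21950737]
 [329.48152138 169.60847734]
 [330.19587627 148.35997756]]
```

View pics/b.png

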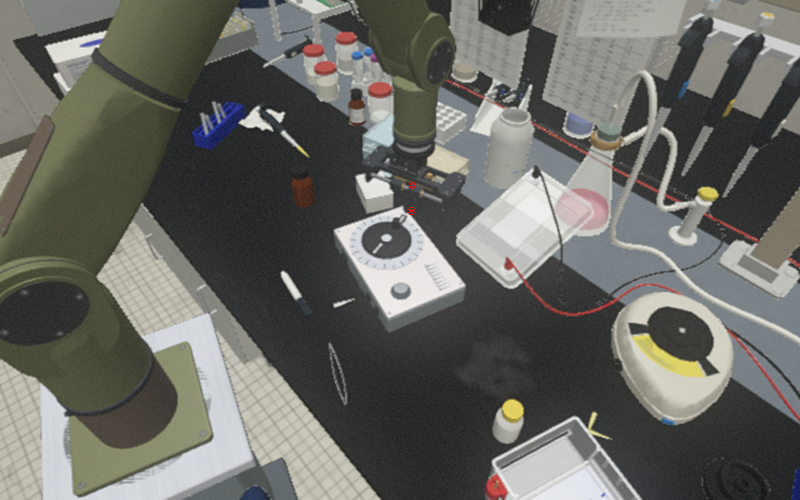

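```bash
python3 - <<'E'
from plant import r
from m import *
d=r.snapshot("scene");s=r.get_state();p=s["tool_pos"];print(p)
cv2.imwrite("pics/c.png",cv2.resize(d["pixels"][100:200,270:390,::-1],None,fx=6,fy=6,interpolation=cv2.INTER_CUBIC))
E
```

```text
[0.57338138 0.11559669 0.1310625 ]
```

View pics/c.png

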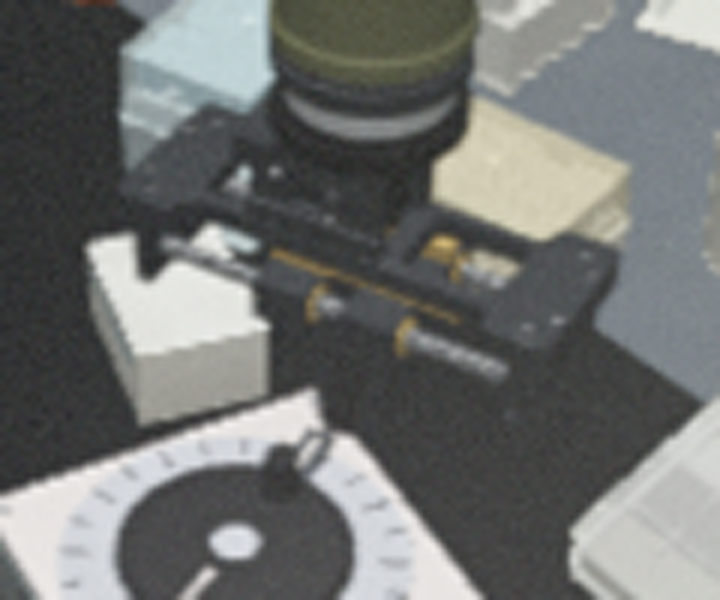

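The fingers are dark against the dark worktop, and they cover the panel's far corner at (335,415), which matches the projected tip. I'll descend to the side of the post.

carry_out([
  [[0, 0, 0, 0, 0, 1, 0], [0, 0, 0, 0, 0, 2, 0], [0, 0, 0, 0, 0, 3, 0], [0, 0, 0, 0, 0, 4, 0], [0, 0, 0, 0, 0, 4.7, 0], [0, 0, 0, 0, 0, 5.1, 0], [0, 0, 0, 0, 0, 5.1, 0], [0, 0, 0, 0, 0, 5.1, 0]],
])

```text
clock: 2.73
tool_pos: [0.5736, 0.1142, 0.0806]
eef_rot: [0.959, 0.283, -0.0, 0.0]
contact_force: [-0.5, 0.6, 0.0]
opening: 0.003
```

```bash
python3 - <<'E'
from plant import r
from m import *
d=r.snapshot("scene");s=r.get_state();p=s["tool_pos"];print(s)
print(proj(d,[p-[0,0,.008]]))
cv2.imwrite("pics/d.png",cv2.resize(d["pixels"][130:230,270:390,::-1],None,fx=6,fy=6,interpolation=cv2.INTER_CUBIC))
E
```

```text
{'clock': 2.7833, 'q': array([-0.22808695,  0.87257099, -0.08243122,  1.81110776,  0.14183245,
        0.46311328, -1.4051953 ]), 'qd': array([-0.0006203 , -0.00995421, -0.00201864, -0.00215017,  0.00036004,
        0.00248365, -0.00058553]), 'joint_torque': array([ 3.97472503e-02, -5.33966410e+01,  2.65600802e-01, -8.70895296e+00,
       -5.89538671e-03, -6.28321851e-02, -2.39272258e-04]), 'tool_pos': array([0.57391526, 0.11433583, 0.0809253 ]), 'eef_rot': array([9.59128383e-01, 2.82971168e-01, 2.47944668e-04, 4.14328925e-05]), 'contact_force': array([-0.16645463, -0.37803134, -0.63113662]), 'moment': array([-0.01894504, -0.00515793, -0.03615317]), 'opening': 0.0063902886462581425}
[[329.78757479 185.03254231]]
```

View pics/d.png

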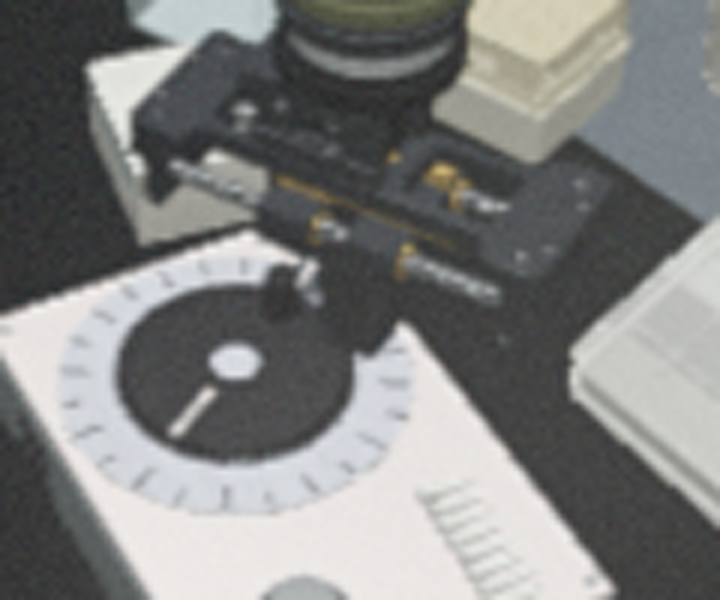

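The finger stands to the right of the post, with its tip at about (360,350) and a clear gap to it. Next I'll generate the arc rows.

```bash
cat > arc.py <<'E'
from h import *
C=np.array([.5206,.1279])
def pose(psi,b,rad=.038,off=0):
    a=np.radians(psi);e=np.array([np.cos(a),np.sin(a)]);t=np.array([-e[1],e[0]])
    return C+rad*e-b*t,psi+off
def rows(p0,yaw0,seq):
    a=np.radians(yaw0);x=np.array([np.cos(a),np.sin(a)]);y=np.array([x[1],-x[0]])
    out=[]
    for p,yw in seq:
        d=p-p0;out.append([0,0,round(-np.radians(yw-yaw0),3),round(100*d@x,2),round(100*d@y,2),0,0])
    return out
E
python3 - <<'E'
from arc import *
b=.0255
seq=[pose(33,v) for v in(.0365,.0325,.0285,b)]+[pose(33+4*i,b) for i in range(1,7)]
print(*rows(np.array([.5738,.1143]),32.9,seq),sep="\n")
for k in range(4):
    s0=57+40*k
    print(k,s0);print(*rows(pose(s0,b)[0],s0,[pose(s0+4*i,b) for i in range(1,11)]),sep="\n")
E
```

```text
[0, 0, np.float64(-0.002), np.float64(0.08), np.float64(-0.39), 0, 0]
[0, 0, np.float64(-0.002), np.float64(0.08), np.float64(-0.79), 0, 0]
[0, 0, np.float64(-0.002), np.float64(0.08), np.float64(-1.19), 0, 0]
[0, 0, np.float64(-0.002), np.float64(0.08), np.float64(-1.49), 0, 0]
[0, 0, np.float64(-0.072), np.float64(0.24), np.float64(-1.76), 0, 0]
[0, 0, np.float64(-0.141), np.float64(0.39), np.float64(-2.04), 0, 0]
[0, 0, np.float64(-0.211), np.float64(0.52), np.float64(-2.33), 0, 0]
[0, 0, np.float64(-0.281), np.float64(0.63), np.float64(-2.64), 0, 0]
[0, 0, np.float64(-0.351), np.float64(0.72), np.float64(-2.94), 0, 0]
[0, 0, np.float64(-0.421), np.float64(0.78), np.float64(-3.26), 0, 0]
0 57
[0, 0, np.float64(-0.07), np.float64(0.17), np.float64(-0.27), 0, 0]
[0, 0, np.float64(-0.14), np.float64(0.32), np.float64(-0.55), 0, 0]
[0, 0, np.float64(-0.209), np.float64(0.45), np.float64(-0.85), 0, 0]
[0, 0, np.float64(-0.279), np.float64(0.56), np.float64(-1.15), 0, 0]
[0, 0, np.float64(-0.349), np.float64(0.64), np.float64(-1.45), 0, 0]
[0, 0, np.float64(-0.419), np.float64(0.71), np
[... 1709 characters left out ...]
177
[0, 0, np.float64(-0.07), np.float64(0.17), np.float64(-0.27), 0, 0]
[0, 0, np.float64(-0.14), np.float64(0.32), np.float64(-0.55), 0, 0]
[0, 0, np.float64(-0.209), np.float64(0.45), np.float64(-0.85), 0, 0]
[0, 0, np.float64(-0.279), np.float64(0.56), np.float64(-1.15), 0, 0]
[0, 0, np.float64(-0.349), np.float64(0.64), np.float64(-1.45), 0, 0]
[0, 0, np.float64(-0.419), np.float64(0.71), np.float64(-1.77), 0, 0]
[0, 0, np.float64(-0.489), np.float64(0.75), np.float64(-2.08), 0, 0]
[0, 0, np.float64(-0.559), np.float64(0.77), np.float64(-2.4), 0, 0]
[0, 0, np.float64(-0.628), np.float64(0.77), np.float64(-2.72), 0, 0]
[0, 0, np.float64(-0.698), np.float64(0.75), np.float64(-3.04), 0, 0]
```

carry_out([
  [[0, 0, 0, 0.08, -0.4, 0, 0], [0, 0, 0, 0.08, -0.8, 0, 0], [0, 0, 0, 0.08, -1.2, 0, 0], [0, 0, 0, 0.08, -1.5, 0, 0], [0, 0, -0.07, 0.24, -1.76, 0, 0], [0, 0, -0.14, 0.39, -2.04, 0, 0], [0, 0, -0.21, 0.52, -2.33, 0, 0], [0, 0, -0.28, 0.63, -2.64, 0, 0], [0, 0, -0.35, 0.72, -2.94, 0, 0], [0, 0, -0.42, 0.78, -3.26, 0, 0]],
])

```text
clock: 3.62
tool_pos: [0.5629, 0.1454, 0.0809]
eef_rot: [0.878, 0.478, 0.0, 0.001]
contact_force: [0.4, -1.9, -1.0]
opening: 0.009
```

```bash
python3 - <<'E'
from plant import r
from m import *
d=r.snapshot("scene");s=r.get_state();p=s["tool_pos"];print(p,s["contact_force"],2*np.degrees(np.arctan2(*s["eef_rot"][1::-1])))
cv2.imwrite("pics/e.png",cv2.resize(d["pixels"][130:230,270:390,::-1],None,fx=6,fy=6,interpolation=cv2.INTER_CUBIC))
E
```

```text
[0.56244686 0.14628214 0.08092281] [-0.75719374 -1.09809482  0.71765979] 57.34244472534106
```

View pics/e.png

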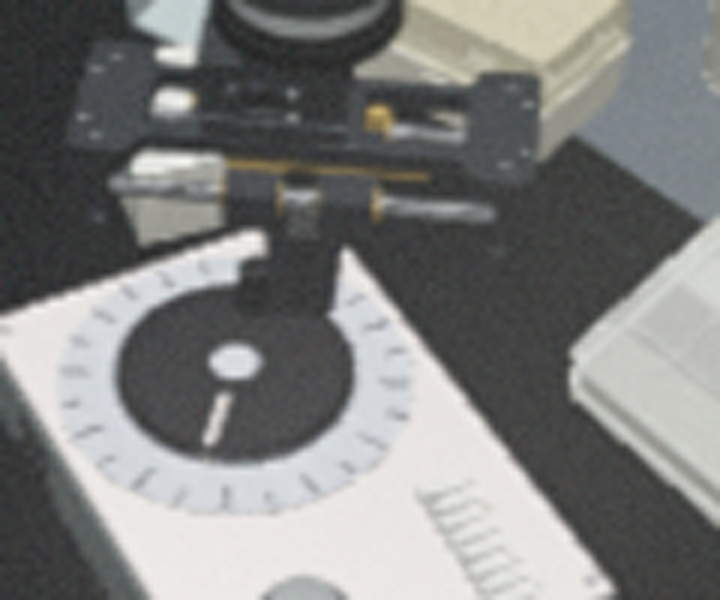

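The finger is against the post at (255,290) and the index has turned anticlockwise to (215,420), with about 2 N of force. Continuing.

carry_out([
  [[0, 0, -0.07, 0.17, -0.27, 0, 0], [0, 0, -0.14, 0.32, -0.55, 0, 0], [0, 0, -0.21, 0.45, -0.85, 0, 0], [0, 0, -0.28, 0.56, -1.15, 0, 0], [0, 0, -0.35, 0.64, -1.45, 0, 0], [0, 0, -0.42, 0.71, -1.77, 0, 0], [0, 0, -0.49, 0.75, -2.08, 0, 0], [0, 0, -0.56, 0.77, -2.4, 0, 0], [0, 0, -0.63, 0.77, -2.72, 0, 0], [0, 0, -0.7, 0.75, -3.04, 0, 0]],
])

```text
clock: 4.5
tool_pos: [0.5418, 0.1686, 0.081]
eef_rot: [0.662, 0.75, 0.0, 0.001]
contact_force: [0.8, -1.9, -0.4]
opening: 0.005
```

```bash
cat > look.py <<'E'
import sys
from plant import r
from m import *
d=r.snapshot("scene");s=r.get_state();p=s["tool_pos"];print(s["clock"],p.round(4),s["contact_force"].round(2),"yaw",2*np.degrees(np.arctan2(*s["eef_rot"][1::-1])),"q",s["q"].round(2))
from arc import C
v=p[:2]-C;print("r",np.hypot(*v),"ang+33.86:",np.degrees(np.arctan2(v[1],v[0]))+33.86)
cv2.imwrite(sys.argv[1],cv2.resize(d["pixels"][130:250,260:390,::-1],None,fx=5,fy=5,interpolation=cv2.INTER_CUBIC))
E
python3 look.py pics/f.png
```

```text
4.55 [0.5411 0.169  0.081 ] [ 0.96 -0.33  0.24] yaw 97.35205600711812 q [-0.19  0.87 -0.33  1.86  0.55  0.5  -0.77]
r 0.045961597811732625 ang+33.86: 97.38070740833825
```

View pics/f.png

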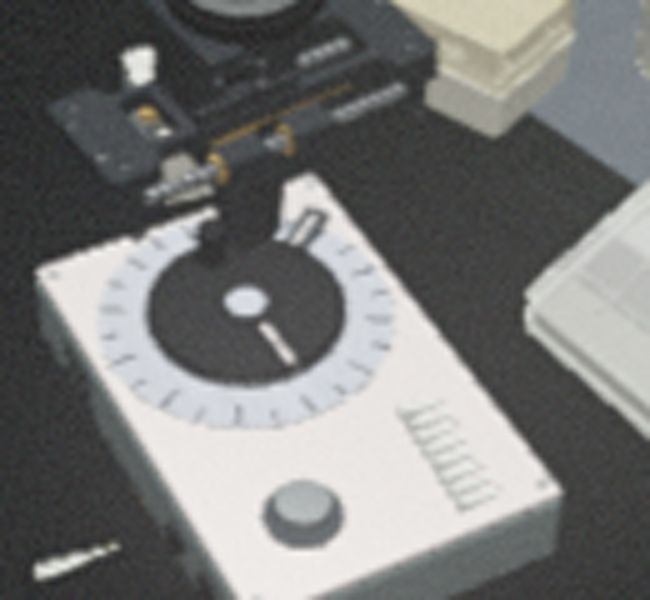

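It follows well: the index is at (278,343) and the tab is now uncovered at (310,228). The force is below 2 N.

carry_out([
  [[0, 0, -0.07, 0.17, -0.27, 0, 0], [0, 0, -0.14, 0.32, -0.55, 0, 0], [0, 0, -0.21, 0.45, -0.85, 0, 0], [0, 0, -0.28, 0.56, -1.15, 0, 0], [0, 0, -0.35, 0.64, -1.45, 0, 0], [0, 0, -0.42, 0.71, -1.77, 0, 0], [0, 0, -0.49, 0.75, -2.08, 0, 0], [0, 0, -0.56, 0.77, -2.4, 0, 0], [0, 0, -0.63, 0.77, -2.72, 0, 0], [0, 0, -0.7, 0.75, -3.04, 0, 0]],
])

```text
clock: 5.38
tool_pos: [0.5109, 0.1731, 0.0811]
eef_rot: [0.365, 0.931, 0.001, 0.001]
contact_force: [2.6, 0.7, 0.2]
opening: 0.002
```

```bash
python3 look.py pics/g.png
```

```text
5.4333 [0.5101 0.1728 0.081 ] [ 0.46 -0.78  0.12] yaw 137.39254715979496 q [-0.13  0.88 -0.48  1.94  0.79  0.52 -0.34]
r 0.046100431020766525 ang+33.86: 137.05491175359168
```

View pics/g.png

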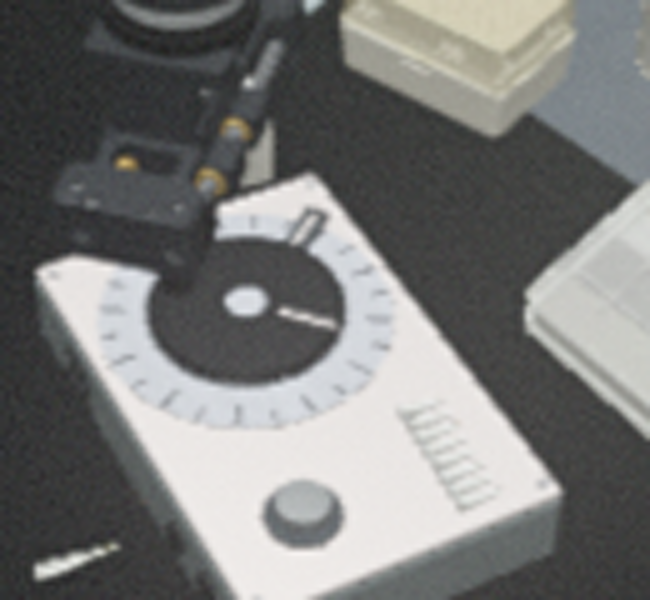

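The index is now at (310,318), so about 80° remain. Continuing with two more arcs and a stop short of the line.

carry_out([
  [[0, 0, -0.07, 0.17, -0.27, 0, 0], [0, 0, -0.14, 0.32, -0.55, 0, 0], [0, 0, -0.21, 0.45, -0.85, 0, 0], [0, 0, -0.28, 0.56, -1.15, 0, 0], [0, 0, -0.35, 0.64, -1.45, 0, 0], [0, 0, -0.42, 0.71, -1.77, 0, 0], [0, 0, -0.49, 0.75, -2.08, 0, 0], [0, 0, -0.56, 0.77, -2.4, 0, 0], [0, 0, -0.63, 0.77, -2.72, 0, 0], [0, 0, -0.7, 0.75, -3.04, 0, 0]],
])

```text
clock: 6.27
tool_pos: [0.4844, 0.1565, 0.0811]
eef_rot: [0.024, 1.0, 0.001, 0.001]
contact_force: [1.4, 0.6, -1.0]
opening: 0.006
```

```bash
python3 look.py pics/i.png; python3 - <<'E'
from plant import r
from m import *
d=r.snapshot("scene");c=hub(d,(.5205,.1279))[0];print(c)
for z in(.058,.060,.062):
    a=np.radians(37)
    for _ in range(3): a,f,p=line(d,c,z,.060,.080,a)
    print("tab",z,np.degrees(a),f)
for g in (-20,-15,-10,-5,0,5,10):
    a=np.radians(g)
    for _ in range(5): a,f,p=line(d,c,.067,.026,.05,a)
    print("idx",g,np.degrees(a),f,p.max())
E
```

```text
6.3167 [0.4838 0.1555 0.0809] [0.11 0.41 0.66] yaw 177.43747053566392 q [-0.03  0.89 -0.62  2.03  1.    0.56  0.15]
r 0.04596469143426328 ang+33.86: 176.98748170559168
[0.52019878 0.12508659]
tab 0.058 39.96110385845358 [-0.03616887  2.79461818]
tab 0.06 39.27639562070058 [-0.028959    2.10334327]
tab 0.062 38.540429537473514 [-0.02482166  1.70969036]
idx -20 -26.241498849913555 [ 0.01701214 -0.96694544] 83.0
idx -15 -1.4884202062494474 [-0.01360954  0.96219104] 184.0
idx -10 -1.3905454545624247 [-0.02712663  1.11063085] 184.0
idx -5 -1.3809623896909573 [-0.02703748  1.08581592] 184.0
idx 0 -1.3676108723557983 [-0.02720618  1.08245209] 184.0
idx 5 -1.3573646768635235 [-0.02739841  1.06425894] 184.0
idx 10 -1.3202428636193564 [-0.03070951  1.0930294 ] 184.0
```

View pics/i.png

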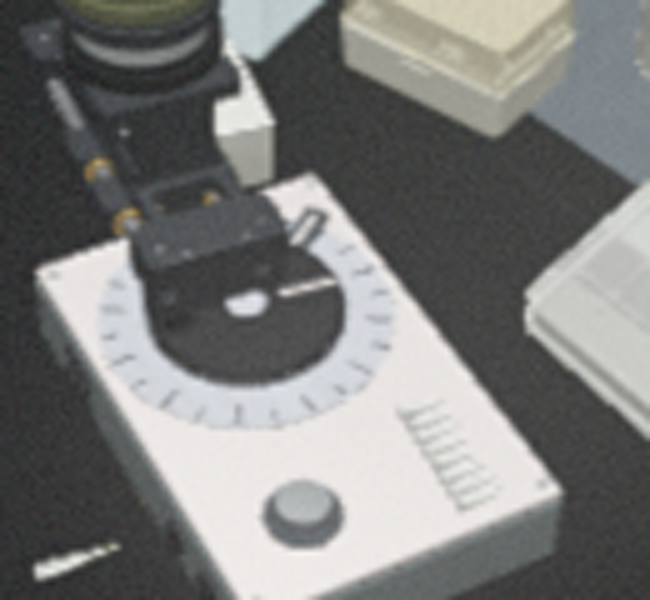

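The hub is partly hidden by the gripper here, so this hub fit is poor. The index is at about -2°, roughly 38° short. I'll advance about 32° and then measure carefully.

carry_out([
  [[0, 0, -0.07, 0.17, -0.27, 0, 0], [0, 0, -0.14, 0.32, -0.55, 0, 0], [0, 0, -0.21, 0.45, -0.85, 0, 0], [0, 0, -0.28, 0.56, -1.15, 0, 0], [0, 0, -0.35, 0.64, -1.45, 0, 0], [0, 0, -0.42, 0.71, -1.77, 0, 0], [0, 0, -0.49, 0.75, -2.08, 0, 0], [0, 0, -0.52, 0.76, -2.22, 0, 0], [0, 0, -0.52, 0.76, -2.22, 0, 0]],
])

```text
clock: 7.12
tool_pos: [0.4752, 0.1338, 0.0808]
eef_rot: [-0.232, 0.973, 0.0, -0.0]
contact_force: [-0.2, 1.4, 0.2]
opening: 0.007
```

```bash
python3 look.py pics/j.png; cat > meas.py <<'E'
from plant import r
from m import *
import sys
s0=np.load("s0.npy",allow_pickle=True).item();t0=np.load("t0.npy",allow_pickle=True).item()
def run(d,c,i0,t0=37):
    for z in(.058,.060):
        a=np.radians(t0)
        for _ in range(3): a,f,p=line(d,c,z,.060,.080,a)
        print("tab",z,np.degrees(a).round(2),f.round(3))
    a=np.radians(i0)
    for _ in range(5): a,f,p=line(d,c,.067,.026,.05,a)
    print("idx",np.degrees(a).round(2),f.round(3),p.max())
if __name__=="__main__":
    for n in sys.argv[2:]:
        d=r.snapshot(n);h=hub(d,(.5205,.1278));print(n,"hub now",h[0].round(4),h[1])
        for c in ((.5203,.1278),(.521,.128)): print(c);run(d,c,float(sys.argv[1]))
        im=rect(d,(.5205,.1278),np.radians(1.3),.18,.18,.063,3300);cv2.imwrite(f"pics/rect_{n}.png",im[...,::-1])
E
python3 meas.py 30 scene
```

```text
7.1667 [0.4752 0.1338 0.0808] [-0.29  0.89  1.08] yaw 206.83740786328977 q [ 0.06  0.91 -0.72  2.07  1.11  0.62  0.58]
r 0.04581601758153673 ang+33.86: 206.46069054789103
scene hub now [0.5209 0.1277] [    0     0   288   288 79079]
(0.5203, 0.1278)
tab 0.058 36.81 [-0.156 10.345]
tab 0.06 36.02 [-0.171 11.068]
idx 35.12 [ 0.013 -0.213] 99.0
(0.521, 0.128)
tab 0.058 36.93 [-0.161 10.63 ]
tab 0.06 36.16 [-0.178 11.487]
idx 35.46 [ 0.008 -0.02 ] 99.0
```

View pics/rect_scene.png

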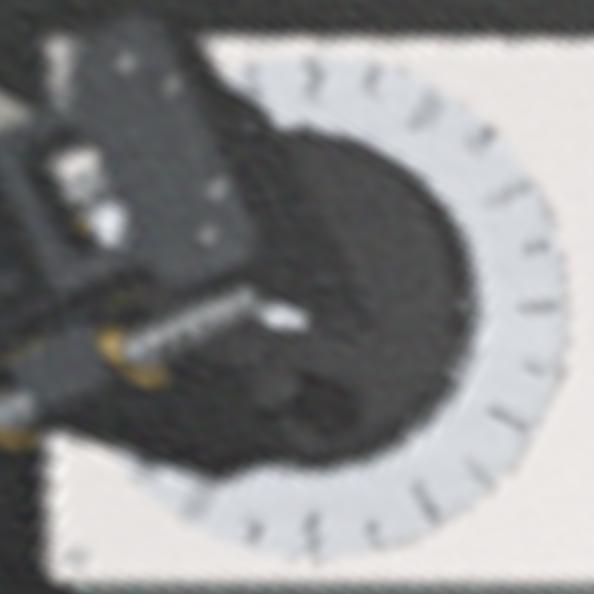

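View pics/j.png

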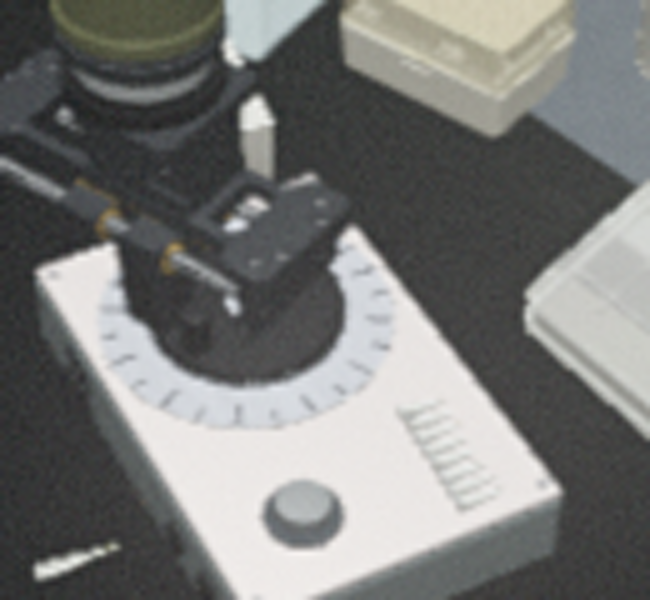

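The gripper hides both lines here, so I'll back off from the post, lift, and move left to look.

carry_out([
  [[0, 0, 0, 0, 0.6, 0, 0], [0, 0, 0, 0, 1.4, 0, 0], [0, 0, 0, 0, 2, 0, 0], [0, 0, 0, 0, 2, -2, 0], [0, 0, 0, 0, 3, -5, 0], [0, 0, 0, 0, 6, -8, 0], [0, 0, 0, 0, 9, -9, 0], [0, 0, 0, 0, 12, -9, 0], [0, 0, 0, 0, 12, -9, 0]],
])

```text
clock: 7.97
tool_pos: [0.4175, 0.2481, 0.1729]
eef_rot: [-0.238, 0.971, 0.004, 0.002]
contact_force: [-0.5, -0.3, 0.3]
opening: 0.005
```

```bash
python3 look.py pics/k.png; python3 meas.py 30 scene top
```

```text
8.0167 [0.4187 0.2444 0.1718] [ 0.3  -0.51 -0.56] yaw 207.43177756484567 q [-0.11  0.76 -0.86  2.04  0.87  0.75  0.53]
r 0.1547306395827339 ang+33.86: 165.03410278470864
scene hub now [0.5202 0.1278] [   60    63   169   166 21971]
(0.5203, 0.1278)
tab 0.058 38.26 [-0.013  0.923]
tab 0.06 37.52 [-0.008  0.543]
idx 23.36 [-0.024  0.767] 195.0
(0.521, 0.128)
tab 0.058 38.49 [-0.017  1.21 ]
tab 0.06 37.74 [-0.014  0.971]
idx 23.49 [-0.035  1.129] 195.0
top hub now [0.5199 0.128 ] [    0     0   288   288 75110]
(0.5203, 0.1278)
tab 0.058 36.82 [ 0.024 -1.614]
tab 0.06 36.81 [ 0.029 -1.961]
idx 23.63 [-0.001 -0.09 ] 188.0
(0.521, 0.128)
tab 0.058 37.07 [ 0.029 -1.959]
tab 0.06 37.05 [ 0.036 -2.432]
idx 23.78 [-0.002 -0.046] 188.0
```

View pics/rect_scene.png

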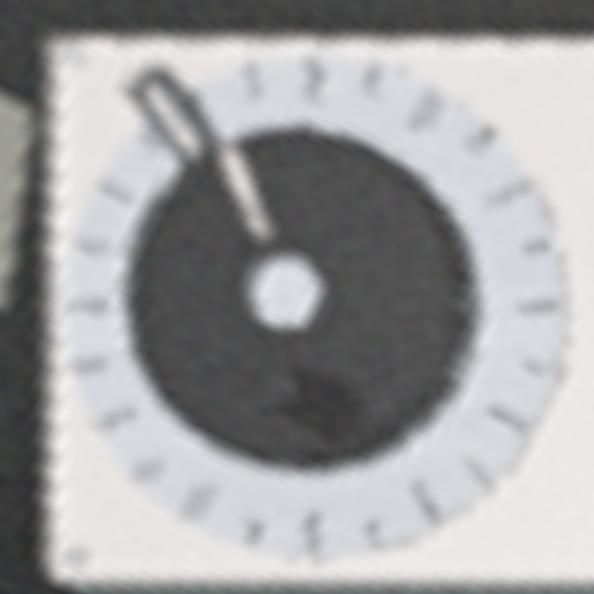

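View pics/rect_top.png

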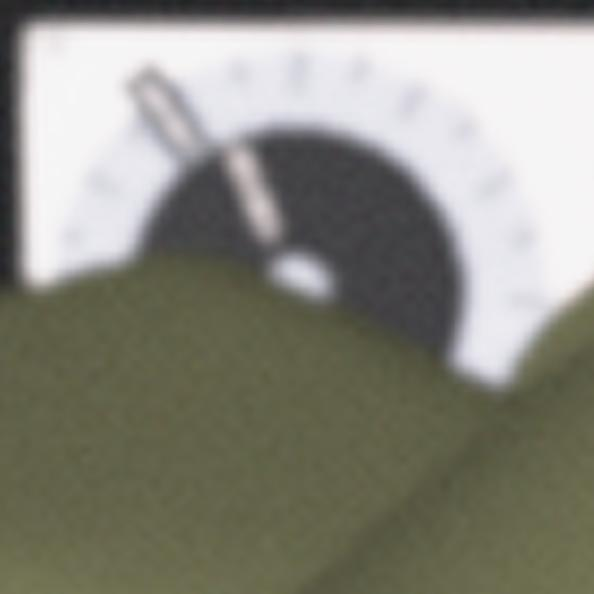

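Both cameras see the index at about 23.6° and the tab at about 37°, with the hub unmoved. So about 13.5° more is needed. I'll go back the same way, push on in small steps and look again.

carry_out([
  [[0, 0, 0, 0, -3, 0, 0], [0, 0, 0, 0, -6, 1, 0], [0, 0, 0, 0, -9, 4, 0], [0, 0, 0, 0, -10, 7, 0], [0, 0, 0, 0, -10, 9, 0], [0, 0, 0, 0, -10.3, 9, 0], [0, 0, 0, 0, -10.8, 9, 0], [0, 0, 0, 0, -11.4, 9, 0], [0, 0, 0, 0, -12, 9, 0], [0, 0, 0, 0, -12, 9, 0]],
])

```text
clock: 8.95
tool_pos: [0.4762, 0.1325, 0.0818]
eef_rot: [-0.233, 0.972, -0.0, 0.001]
contact_force: [-0.2, -0.0, 0.2]
opening: 0.006
```

```bash
python3 - <<'E'
from arc import *
b=.0255
print(*[[float(x) for x in q] for q in rows(pose(206.8,b)[0],206.8,[pose(206.8+v,b) for v in(2,4,6,8,10,11.5,12.5,13.5)])],sep="\n")
E
python3 look.py pics/l.png
```

```text
[0.0, 0.0, -0.035, 0.09, -0.13, 0.0, 0.0]
[0.0, 0.0, -0.07, 0.17, -0.27, 0.0, 0.0]
[0.0, 0.0, -0.105, 0.25, -0.41, 0.0, 0.0]
[0.0, 0.0, -0.14, 0.32, -0.55, 0.0, 0.0]
[0.0, 0.0, -0.175, 0.39, -0.7, 0.0, 0.0]
[0.0, 0.0, -0.201, 0.43, -0.81, 0.0, 0.0]
[0.0, 0.0, -0.218, 0.46, -0.88, 0.0, 0.0]
[0.0, 0.0, -0.236, 0.49, -0.96, 0.0, 0.0]
9.0 [0.476  0.133  0.0817] [0.09 0.46 0.27] yaw 206.98049640475332 q [ 0.06  0.9  -0.71  2.07  1.1   0.62  0.59]
r 0.044938087282069245 ang+33.86: 207.31792316740626
```

carry_out([
  [[0, 0, -0.035, 0.09, -0.13, 0, 0], [0, 0, -0.07, 0.17, -0.27, 0, 0], [0, 0, -0.105, 0.25, -0.41, 0, 0], [0, 0, -0.14, 0.32, -0.55, 0, 0], [0, 0, -0.16, 0.36, -0.63, 0, 0], [0, 0, -0.18, 0.4, -0.72, 0, 0], [0, 0, -0.19, 0.41, -0.76, 0, 0], [0, 0, -0.2, 0.43, -0.81, 0, 0], [0, 0, -0.2, 0.43, -0.81, 0, 0]],
])

```text
clock: 9.75
tool_pos: [0.4752, 0.1244, 0.0809]
eef_rot: [-0.33, 0.944, 0.0, 0.0]
contact_force: [-0.3, 1.5, 2.1]
opening: 0.006
```

carry_out([
  [[0, 0, 0, 0, 0.6, 0, 0], [0, 0, 0, 0, 1.4, 0, 0], [0, 0, 0, 0, 2, 0, 0], [0, 0, 0, 0, 2, -2, 0], [0, 0, 0, 0, 3, -5, 0], [0, 0, 0, 0, 6, -8, 0], [0, 0, 0, 0, 9, -9, 0], [0, 0, 0, 0, 12, -9, 0], [0, 0, 0, 0, 12, -9, 0], [0, 0, 0, 0, 12, -9, 0]],
])

```text
clock: 10.58
tool_pos: [0.3993, 0.2193, 0.1711]
eef_rot: [-0.332, 0.943, -0.0, 0.0]
contact_force: [0.2, -0.7, 0.5]
opening: 0.004
```

```bash
python3 meas.py 35 scene top; python3 look.py pics/m.png
```

```text
scene hub now [0.5203 0.1279] [   60    63   170   166 21953]
(0.5203, 0.1278)
tab 0.058 38.24 [-0.013  0.933]
tab 0.06 37.5 [-0.007  0.484]
idx 34.81 [ 0.003 -0.135] 190.0
(0.521, 0.128)
tab 0.058 38.46 [-0.017  1.184]
tab 0.06 37.71 [-0.014  0.917]
idx 35.17 [-0.003  0.102] 189.0
top hub now [0.521  0.1282] [   53    52   175   177 24010]
(0.5203, 0.1278)
tab 0.058 36.83 [ 0.023 -1.565]
tab 0.06 36.82 [ 0.028 -1.857]
idx 34.49 [ 0.005 -0.211] 184.0
(0.521, 0.128)
tab 0.058 37.06 [ 0.026 -1.749]
tab 0.06 37.05 [ 0.032 -2.152]
idx 34.84 [ 0.001 -0.053] 184.0
10.7333 [0.4007 0.2168 0.1702] [ 0.39 -0.42  0.18] yaw 218.41679308491186 q [-0.06  0.74 -0.88  2.12  0.91  0.72  0.68]
r 0.14927396909273832 ang+33.86: 177.29621686428015
```

View pics/rect_scene.png

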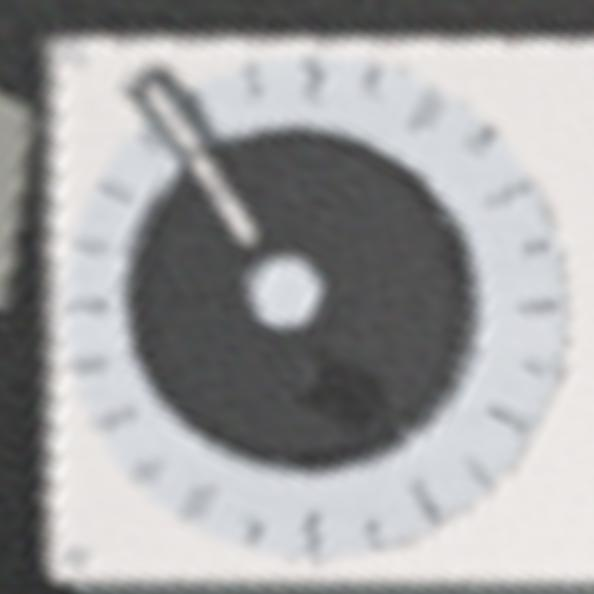

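View pics/rect_top.png

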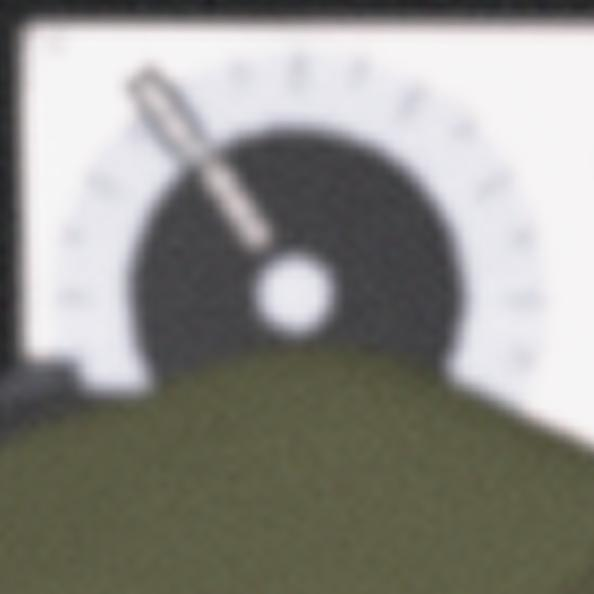

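Index at 34.8° and tab at about 37.1° (the top camera is insensitive to height), so about 2.3° is left. One small extra push.

carry_out([
  [[0, 0, 0, 0, -3, 0, 0], [0, 0, 0, 0, -6, 1, 0], [0, 0, 0, 0, -9, 4, 0], [0, 0, 0, 0, -10, 7, 0], [0, 0, 0, 0, -10, 9, 0], [0, 0, 0, 0, -10.3, 9, 0], [0, 0, 0, 0, -10.8, 9, 0], [0, 0, 0, 0, -11.4, 9, 0], [0, 0, 0, 0, -11.8, 9, 0], [0, 0, 0, 0, -12, 9, 0]],
])

```text
clock: 11.57
tool_pos: [0.4759, 0.1241, 0.0818]
eef_rot: [-0.329, 0.944, 0.0, 0.001]
contact_force: [-1.8, 1.1, 0.2]
opening: 0.004
```

carry_out([
  [[0, 0, -0.01, 0.02, -0.04, 0, 0], [0, 0, -0.02, 0.05, -0.08, 0, 0], [0, 0, -0.03, 0.07, -0.12, 0, 0], [0, 0, -0.042, 0.1, -0.16, 0, 0], [0, 0, -0.042, 0.1, -0.16, 0, 0], [0, 0, -0.042, 0.1, -0.16, 0, 0], [0, 0, -0.042, 0.1, -0.16, 0, 0]],
])

```text
clock: 12.15
tool_pos: [0.4753, 0.1228, 0.0808]
eef_rot: [-0.35, 0.937, 0.0, 0.0]
contact_force: [-0.3, 1.8, 0.3]
opening: 0.005
```

carry_out([
  [[0, 0, 0, 0, 0.6, 0, 0], [0, 0, 0, 0, 1.4, 0, 0], [0, 0, 0, 0, 2, 0, 0], [0, 0, 0, 0, 2, -2, 0], [0, 0, 0, 0, 3, -5, 0], [0, 0, 0, 0, 6, -8, 0], [0, 0, 0, 0, 9, -9, 0], [0, 0, 0, 0, 12, -9, 0], [0, 0, 0, 0, 12, -9, 0], [0, 0, 0, 0, 12, -9, 0]],
])

```text
clock: 12.98
tool_pos: [0.3957, 0.2142, 0.1711]
eef_rot: [-0.352, 0.936, -0.0, 0.0]
contact_force: [0.5, -0.1, 0.3]
opening: 0.008
```

```bash
python3 meas.py 37 scene top; python3 look.py pics/n.png; python3 - <<'E'
from m import *
a=cv2.imread("pics/rect_scene.png")[40:300,90:330];b=cv2.imread("pics/rect_top.png")[40:300,90:330]
cv2.imwrite("pics/ab.png",cv2.resize(np.hstack([a,b]),None,fx=1.6,fy=1.6))
E
```

```text
scene hub now [0.5203 0.1278] [   60    63   171   166 21850]
(0.5203, 0.1278)
tab 0.058 38.24 [-0.02   1.493]
tab 0.06 37.48 [-0.007  0.471]
idx 36.72 [-0.02   0.731] 191.0
(0.521, 0.128)
tab 0.058 38.47 [-0.021  1.532]
tab 0.06 37.71 [-0.011  0.777]
idx 37.12 [-0.03   1.079] 190.0
top hub now [0.521  0.1282] [   53    51   176   177 24174]
(0.5203, 0.1278)
tab 0.058 36.78 [ 0.026 -1.768]
tab 0.06 36.77 [ 0.031 -2.063]
idx 36.33 [ 0.    -0.015] 187.0
(0.521, 0.128)
tab 0.058 37.01 [ 0.03 -2.  ]
tab 0.06 37.0 [ 0.036 -2.387]
idx 36.79 [-0.008  0.258] 186.0
13.1333 [0.3971 0.2118 0.1702] [ 0.37 -0.14 -0.53] yaw 220.8252892762537 q [-0.06  0.74 -0.88  2.13  0.92  0.71  0.72]
r 0.14931430809768925 ang+33.86: 179.67239078903145
```

View pics/ab.png

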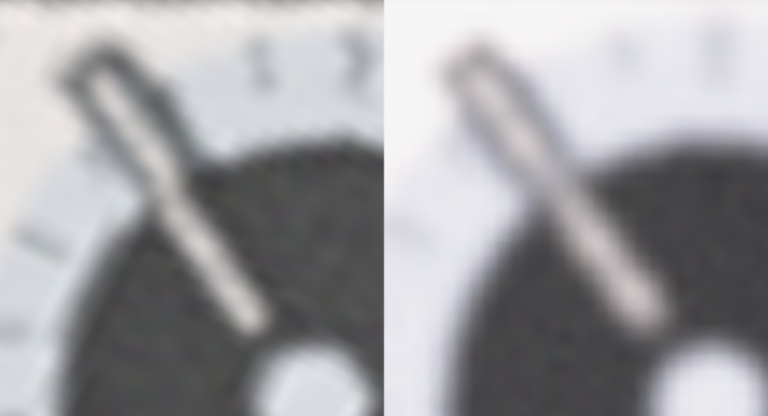

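The two lines are now collinear. In the left (scene) and right (top) crops the index runs straight into the tab line, and the measurements give 36.8° against about 37.0°. Next I'll locate the key.

```bash
python3 - <<'E'
from plant import r
from m import *
out=[]
for n in("scene","top"):
    d=np.load(n[0]+"0.npy",allow_pickle=True).item()
    S=6000;c=np.array([.4865,-.0035])
    im=rect(d,c,0,.06,.06,.069,S);out.append(im)
    hsv=cv2.cvtColor(im,cv2.COLOR_RGB2GRAY)
    b=cv2.threshold(hsv,0,255,cv2.THRESH_BINARY)[1]
    # key: flood from the centre
    for th in (120,130,140,150):
        l,st,ce=cv2.connectedComponentsWithStats((hsv>th).astype(np.uint8))[1:]
        k=l[180,180];u,v=ce[k]+.5;print(n,th,st[k],c+[(180-v)/S,(180-u)/S])
cv2.imwrite("pics/key.png",np.hstack(out)[...,::-1])
E
```

```text
scene 120 [     0      0    360    360 115410] [ 0.48728725 -0.00171884]
scene 130 [     0      0    360    360 112814] [ 0.48741537 -0.00139324]
scene 140 [     0      0    360    360 110572] [ 0.48751857 -0.00111953]
scene 150 [     0      0    360    360 108560] [ 0.48760798 -0.00087892]
top 120 [     0      0    360    360 129600] [ 0.4865 -0.0035]
top 130 [     0      0    360    360 128933] [ 0.4865636  -0.00349613]
top 140 [     0      0    360    360 125442] [ 0.48680876 -0.00356368]
top 150 [     0      0    360    360 119034] [ 0.48668288 -0.00360576]
```

View pics/key.png

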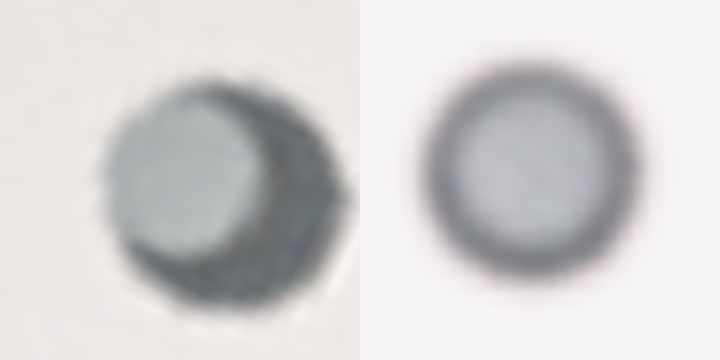

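The key centre is at about (0.487, -0.003), averaged over the two views. I'll move over it high up.

carry_out([
  [[0, 0, 0, 0.9, -2.8, 0, 0], [0, 0, 0, 1.8, -5.6, 0, 0], [0, 0, 0, 2.7, -8.4, 0, 0], [0, 0, 0, 3.6, -11.1, 0, 0], [0, 0, 0, 4.6, -13.9, 0, 0], [0, 0, 0, 5.5, -16.7, 0, 0], [0, 0, 0, 6.4, -19.5, 1, 0], [0, 0, 0, 7.3, -22.3, 3, 0], [0, 0, 0, 7.3, -22.3, 5, 0], [0, 0, 0, 7.3, -22.3, 6, 0]],
])

```text
clock: 13.97
tool_pos: [0.4871, -0.0078, 0.108]
eef_rot: [-0.346, 0.938, -0.001, -0.002]
contact_force: [-0.4, -0.2, 0.3]
opening: 0.005
```

carry_out([
  [[0, 0, 0, 0, 0, 0.4, 0], [0, 0, 0, 0, 0, 0.8, 0], [0, 0, 0, 0, 0, 1.2, 0], [0, 0, 0, 0, 0, 1.5, 0], [0, 0, 0, 0, 0, 1.5, 0], [0, 0, 0, 0, 0, 1.5, 0]],
])

```text
clock: 14.47
tool_pos: [0.4877, -0.003, 0.096]
eef_rot: [-0.35, 0.937, -0.0, 0.0]
contact_force: [0.4, -1.4, -0.5]
opening: 0.008
```

```bash
python3 look.py pics/o.png; python3 meas.py 37 scene
```

```text
14.5167 [ 0.4878 -0.003   0.0961] [0.31 0.03 0.48] yaw 220.9446999773977 q [ 0.38  0.89 -0.79  2.08  1.1   0.67  1.1 ]
r 0.134935955956107 ang+33.86: -70.20691775618931
scene hub now [0.5208 0.127 ] [    0     0   288   288 78200]
(0.5203, 0.1278)
tab 0.058 39.61 [ 0.143 -9.456]
tab 0.06 39.5 [  0.221 -14.857]
idx 35.39 [ 0.037 -1.406] 89.0
(0.521, 0.128)
tab 0.058 39.69 [ 0.112 -7.326]
tab 0.06 39.65 [  0.214 -14.254]
idx 35.04 [ 0.012 -0.458] 89.0
```

View pics/o.png

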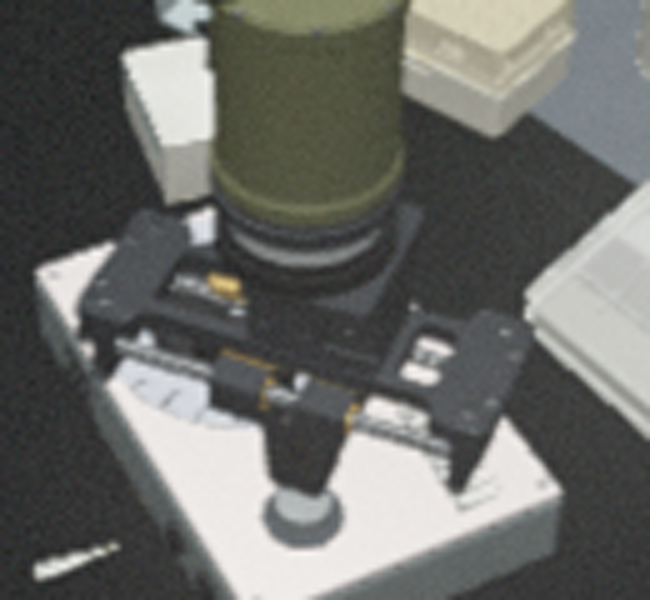

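The fingertip stands over the key at (305,490). I'll press in small steps and watch the force.

carry_out([
  [[0, 0, 0, 0, 0, 0.5, 0], [0, 0, 0, 0, 0, 1, 0], [0, 0, 0, 0, 0, 1.4, 0], [0, 0, 0, 0, 0, 1.7, 0], [0, 0, 0, 0, 0, 1.9, 0], [0, 0, 0, 0, 0, 2.1, 0], [0, 0, 0, 0, 0, 2.2, 0], [0, 0, 0, 0, 0, 2.2, 0]],
])

```text
clock: 15.23
tool_pos: [0.4874, -0.0033, 0.0737]
eef_rot: [-0.35, 0.937, -0.0, -0.0]
contact_force: [-1.3, -0.6, 3.7]
opening: 0.005
```

```bash
python3 look.py pics/p.png
```

```text
15.2833 [ 0.4873 -0.0033  0.0738] [-1.54 -1.19  3.06] yaw 220.93075580719895 q [ 0.36  0.93 -0.75  2.09  1.17  0.64  1.05]
r 0.13530651916693 ang+33.86: -70.36910376714187
```

View pics/p.png

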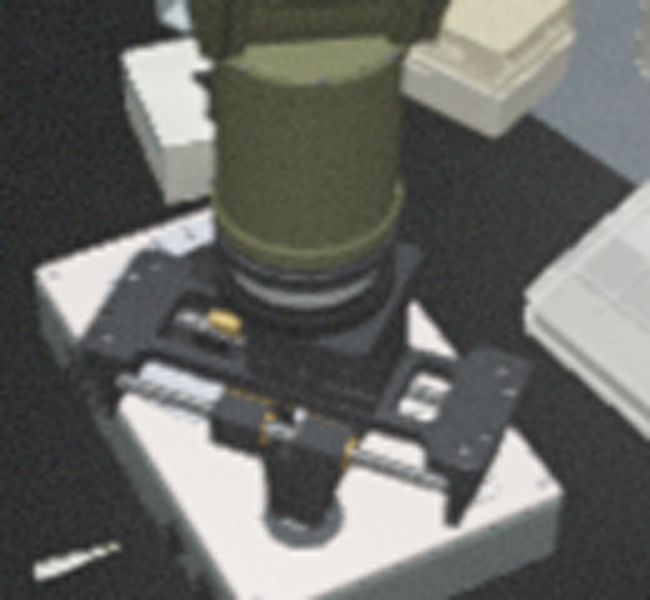

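The fingertip is on the key, about 3 mm down at about 3.3 N, which fits the spring. Pressing on to the stop.

carry_out([
  [[0, 0, 0, 0, 0, 0.1, 0], [0, 0, 0, 0, 0, 0.2, 0], [0, 0, 0, 0, 0, 0.3, 0], [0, 0, 0, 0, 0, 0.35, 0], [0, 0, 0, 0, 0, 0.35, 0], [0, 0, 0, 0, 0, 0.35, 0]],
])

```text
clock: 15.78
tool_pos: [0.4874, -0.0032, 0.0713]
eef_rot: [-0.35, 0.937, -0.001, 0.0]
contact_force: [-5.1, -1.2, 15.0]
opening: 0.002
```

carry_out([
  [[0, 0, 0, 0, 0, 0.1, 0], [0, 0, 0, 0, 0, 0.1, 0], [0, 0, 0, 0, 0, 0.1, 0]],
])

```text
clock: 16.03
tool_pos: [0.4874, -0.0032, 0.0711]
eef_rot: [-0.35, 0.937, -0.001, 0.0]
contact_force: [-6.4, -3.0, 23.7]
opening: 0.008
```

It hit a hard stop at TCP z 0.0712, about 6 mm of travel, and the force rose to 15 to 24 N. So the key is fully down. Releasing straight up.

carry_out([
  [[0, 0, 0, 0, 0, -0.2, 0], [0, 0, 0, 0, 0, -0.5, 0], [0, 0, 0, 0, 0, -1, 0], [0, 0, 0, 0, 0, -2, 0], [0, 0, 0, 0, 0, -4, 0], [0, 0, 0, 0, 0, -6.5, 0], [0, 0, 0, 0, 0, -9, 0], [0, 0, 0, 0, 0, -10, 0], [0, 0, 0, 0, 0, -10, 0]],
])

```text
clock: 16.78
tool_pos: [0.4893, -0.0027, 0.1711]
eef_rot: [-0.349, 0.937, -0.0, 0.002]
contact_force: [-0.5, -0.0, 0.4]
opening: 0.005
```

carry_out([
  [[0, 0, 0, -1, 2.8, 0, 0], [0, 0, 0, -2, 5.6, 0, 0], [0, 0, 0, -3, 8.4, 0, 0], [0, 0, 0, -4, 11.2, 0, 0], [0, 0, 0, -5, 14, 0, 0], [0, 0, 0, -6, 17, 0, 0], [0, 0, 0, -7, 20, 0, 0], [0, 0, 0, -7.3, 22.3, 0, 0], [0, 0, 0, -7.3, 22.3, 0, 0], [0, 0, 0, -7.3, 22.3, 0, 0]],
])

```text
clock: 17.62
tool_pos: [0.3958, 0.2139, 0.1683]
eef_rot: [-0.351, 0.936, -0.0, -0.001]
contact_force: [0.1, -0.3, -1.4]
opening: 0.006
```

```bash
python3 meas.py 37 scene top; python3 look.py pics/q.png; python3 - <<'E'
from m import *
a=cv2.imread("pics/rect_scene.png")[40:300,90:330];b=cv2.imread("pics/rect_top.png")[40:300,90:330]
cv2.imwrite("pics/ab2.png",cv2.resize(np.hstack([a,b]),None,fx=1.6,fy=1.6))
E
```

```text
scene hub now [0.5203 0.1278] [   61    63   169   166 21893]
(0.5203, 0.1278)
tab 0.058 38.3 [-0.025  1.786]
tab 0.06 37.5 [-0.012  0.809]
idx 36.79 [-0.02   0.697] 191.0
(0.521, 0.128)
tab 0.058 38.52 [-0.026  1.808]
tab 0.06 37.71 [-0.016  1.113]
idx 37.16 [-0.029  1.031] 190.0
top hub now [0.521  0.1281] [   54    51   175   178 24072]
(0.5203, 0.1278)
tab 0.058 36.81 [ 0.029 -1.975]
tab 0.06 36.8 [ 0.033 -2.224]
idx 36.49 [-0.004  0.088] 186.0
(0.521, 0.128)
tab 0.058 37.05 [ 0.031 -2.089]
tab 0.06 37.03 [ 0.037 -2.464]
idx 36.92 [-0.012  0.393] 186.0
17.7667 [0.3971 0.2116 0.1684] [ 0.43 -0.55 -0.2 ] yaw 220.80665762369009 q [-0.06  0.74 -0.87  2.13  0.92  0.71  0.72]
r 0.14921160340983677 ang+33.86: 179.73713856725436
```

View pics/ab2.png

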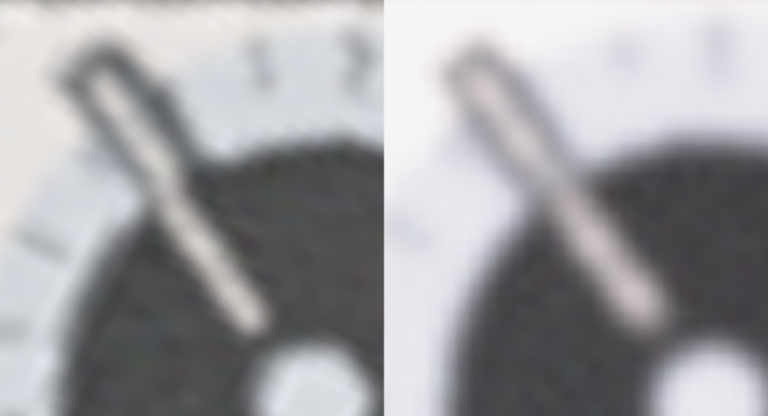

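View pics/q.png

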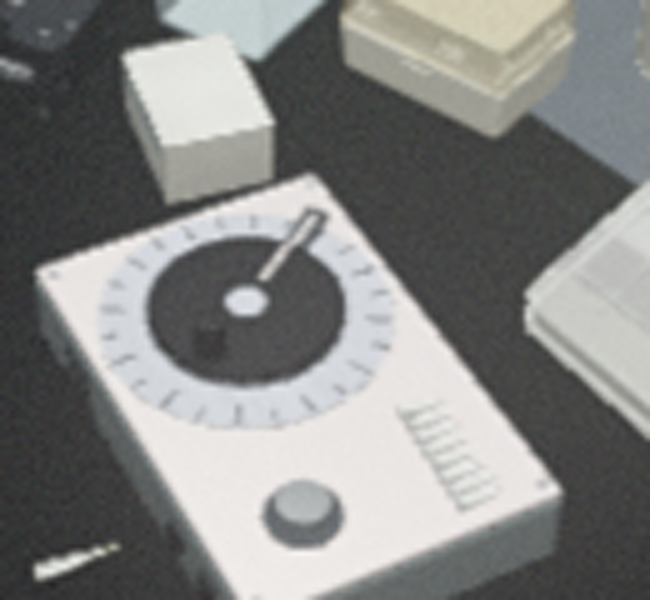

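The index still runs straight into the tab line, at 36.9° against 37.0° in the top view. The key is up again at (303,505). The unit, strip and carton are where they were, and the arm is clear. Handing in.

```bash
python3 - <<'E'
from plant import r
print(r.finish_job())
E
```

```text
the job is handed in; nothing more can be done
None
```

The dial is lined up with the tab and the start key was pressed after that. I handed the job in at about 18 s on the robot's clock (limit 51 s), and no verdict was reported.

**Dial:** I pushed the post about 184° anticlockwise with the back of the closed fingers, never gripping it, at roughly 1–3 N. I stopped short twice to look before the last small push.

**Start key:** I then pressed it to its hard stop at about 6 mm of travel, let it come up and moved the arm clear. The press peaked at about 24 N against the stop, more than the 4.5 N spring needed.

**Last checks:**
- **Alignment, top camera:** the index is at 36.9° and the tab at 37.0°, the same after the key press as before it.
- **Alignment, scene camera:** this one disagrees slightly. It puts the tab 0.6–1.5° ahead of the index, depending on the tab height assumed, which I did not know. I relied on the top camera because it hardly depends on that height.
- **Power unit:** the dial hub measured the same as at the start to within about 0.2 mm, so the unit did not shift.
- **Things around it:** the carton and tube strip look unmoved in the last picture, and the key is up. I did not check the two bottles in a final picture, but the arm only passed well above the bench.

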